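Clamp the waisted test bar in the bend stage

TASK

Swing the clamp arm of the bend stage well aside, lay the waisted (dog-bone) test bar flat across the two steel supports, centred and square, and let go of it. Then swing the arm back to its stop over the bar and turn the black knob on it clockwise until it clicks past its detent, so that the foot stays pressed on the bar. Leave all other things on the bench where they are.

Things in the scene. Friction and masses are not known exactly. Their poses are not given: they have to be found in the camera images.
- stage: Bend stage, fixed, place and yaw vary. White base plate 14 mm thick, x -55 to +135, y -90 to +90 mm; origin on the bench under the middle between the supports. Two steel support blocks at y = -55 and +55 mm, each 44 (x) x 30 mm (y), tops 50 mm above the bench, 80 mm gap between. A 30 mm steel post (48 mm collar at its foot) at x = +100, y = 0 carries the clamp arm.
- seat (a point): Middle of the stage, level with the support tops (50 mm above the bench), axes as the stage. The bar's long axis must lie along the stage's y here.
- pivot (a point): On the vertical hinge axis of the clamp arm (100 mm along stage x from seat), at the height of the knob's grip (124 mm above the bench).
- swing (a joint): Clamp arm: boom 30 mm wide, 16 mm high, underside 84 mm up; 100 mm from post axis to knob axis, 120 to its end. 0 = at its stop, along the stage's -x, knob and foot over seat; grows anticlockwise from above (knob towards the stage's -y) to a stop at 1.6 rad. Dark block (36 mm cube, 68 to 102 mm up) on it 45 mm from the post. Stays where left (friction 0.3 N m). To move it by the knob, turn the hand with the arm.
- knob (a joint): Black torque knob at the arm's end: 42 mm disc with an upright grip bar 64 long, 14 thick, 32 high (mm), top 140 mm above the bench. Turns clockwise from above, 0 to 1.42 rad; starts at 0. Resistance peaks at about 0.19 N m near 0.35 rad, ends at 0.7 rad (the click; let go earlier, it springs back), then it is drawn into a pocket near 1.38 rad and stays. Lowers the foot 10 mm in all.
- knob_grip (a point): Centre of the knob's grip bar (on the knob axis, mid height, 124 mm above the bench); own x along the bar's length. Bar direction in the world = stage yaw + swing - knob.
- foot: Round steel pressing foot, 22 mm diameter, below the knob; sprung, underside 73 mm above the bench when the knob is at 0. Origin 11 mm above its underside. With knob clicked on the bar it presses at about 5 N.
- mat: Black rubber mat 260 (x) x 400 (y) x 3 mm, fixed; origin under its centre. The three bars and two vials are on it. Stage and mat may have changed sides.
- waisted: The test bar to clamp: dog-bone, 150 mm long (own x), 16 mm thick (z); bare aluminium, origin at the centre of its underside. Waist 64 mm long and 20 mm wide in the middle; wide ends 36 mm wide, 35 mm long. About 0.18 kg. Lies flat on the mat, in any of three places.
- straight: Straight flat bar, 150 mm long (own x), 16 mm thick (z); bare aluminium, origin at the centre of its underside, 36 mm wide all along. Loose; leave it where it is.
- paddle: Paddle-shaped bar, 150 mm long (own x), 16 mm thick (z); bare aluminium, origin at the centre of its underside; 36 mm wide from x -75 to -5 mm, then 20 mm wide to +75. Loose; leave it where it is.
- vial_a: Amber jar 38 mm diameter, 66 mm high, standing between bars; origin under its centre. Loose; leave it where it is.
- vial_b: Another amber jar, same size. Loose; leave it where it is.
- beaker: Glass beaker 72 mm diameter, 95 mm high, standing beyond the stage. Loose; leave it where it is.
- jar: White jar 56 mm diameter, 62 mm high, standing on the robot's side of the stage. Loose; leave it where it is.
- flask: White plastic bottle 64 mm diameter, 170 mm high, at the back. Loose; leave it where it is.
- mug: White mug 80 mm diameter, 90 mm high, beyond the mat. Loose; leave it where it is.
- wrench: Steel spanner 150 mm long, lying on the bench on the far side of the mat. Loose; leave it where it is.
Not all that is in view belongs to the job. Leave any green or orange look-alike of the waisted alone.

How it is judged:
By the outcome, as a careful person would: the job done as asked, in the order asked, and still so for the second after the job is handed in, with the robot touching nothing.
It also fails if it takes over 72 s, if anything falls off the work surface, if the arm or the gripper's body presses on something with over 40 N, if the wrist force passes 120 N, or if a joint passes its speed limit or range.

ROBOT

A 6-joint arm with a two-finger parallel gripper is mounted at the origin on the work surface. World frame = base frame: x ahead of the robot, y to its left, z up, the work surface at z = 0. Lengths are in m, angles in rad, forces in N, time in s.
With the tool pointing down it reaches from about 0.275 to 0.875 m from the base axis. Payload 12.5 kg.
Tool frame: the origin (TCP) lies on the centre line of the jaws, within the pads' length; the fingertips stand r.finger_overhang ahead of it and the grasp point (between the pads) lies 3 mm ahead of it (r.finger_overhang is the distance from the TCP to the fingertips, in m); z points along the fingers, y is the line along which they close (so a half turn about z gives the same grasp; the last joint's range is limited). The gripper opens to 85 mm and grips with 20 to 120 N. Pads are 22 mm wide; open, the fingers measure 114 mm over their backs; the gripper's body (76 mm by 85 mm) begins 54 mm behind the grasp point. The pads swing forward as they close: fully open they stand 13 mm farther back than shut.
Start: joints at [-1.286, 0.351, 1.652, -0, 1.139, -0.085], TCP at [0.199, -0.513, 0.253] pointing down, gripper open.
Joint ranges: [-2.75, 2.75], [-0.79, 2.1], [0.01, 2.65], [-1.57, 4.71], [0.07, 3.14], [-2.87, 2.87]. Speed limits (rad/s): [2.22, 2.22, 2.79, 3.14, 3.14, 3.14].

INTERFACE

Orientations are given as a unit quaternion [x, y, z, w].
In Python, from cell import r, optics gives the robot as it stands. The module is installed in compiled form; this text tells all that it offers. Calls block until the motion is done:
- r.move_to(position, orientation): joint-space move of the TCP to a pose.
- r.move_linear(position, rot=None, vel=0.15): straight line of the TCP; rot=None keeps the orientation; vel is the mean speed in m/s.
- r.set_joints(angles): joint-space move.
- r.set_gripper(opening, squeeze=None): opening from 0.0 (shut) to 1.0 (fully open); squeeze is the grip in N (None keeps the last); returns when the fingers have stopped.
- r.sleep(seconds).
- r.inverse_kinematics(position, orientation): joint angles nearest the present ones, or None.
- optics.get_image(name): name is "side" or "top"; returns a dict with "pixels" (480x640x3 uint8, red, green, blue), "depth" (480x640 float32, m along the optical axis (not along the pixel's ray), 0 where there is no reading), "fx", "fy", "cx", "cy" (pixels), "D" ([k1, k2, p1, p2, k3] as OpenCV has them; the pictures are not rectified), "camera_from_world" (4x4, takes a point from world to camera coordinates). Camera axes: x right, y down, z forward; pixel columns grow to the right and rows downward; lengths in m; the calibration is good to about 2 mm. A picture is of the moment at which its call begins.
A pose or a line that the arm cannot do raises r.PlanningError and nothing moves.
- r.hand_in(): hands the job in; it is judged then, once.
Readings, each from a call of its own:
- r.current_t(): time.
- r.current_q(): joint angles.
- r.current_qvel(): joint speeds.
- r.current_effort(): joint torques, N m.
- r.current_tool_pos(): TCP position.
- r.current_ee_rot(): TCP orientation.
- r.current_contact_force(): force on the tool from outside, world axes, zero at the start.
- r.current_torque(): the same for the moment, N m.
- r.current_opening(): opening from 0.0 (shut) to 1.0 (fully open).
- r.current_finger_force(): force on a finger pad.
Only numpy, scipy, OpenCV 4.12 (cv2) and the standard library are available. Lean on these libraries where they do the work, as an engineer would, in place of code of your own. Each camera call takes 0.05 s, during which the arm holds its last target. There are 200 camera calls.

## Working session

There is one attempt and no reset: what is moved stays moved. The work goes in short steps, each a Python script; the robot and the scene stay as the last script left them, time stands still between calls to the robot, and variables do not carry over. Pictures are saved under pics/ and viewed, at most 10 in all, crops included, and the job is handed in when it is done.

```bash
mkdir -p pics; cat > h.py <<'E'
import numpy as np, cv2
from cell import r, optics
def grab(n):
    im=optics.get_image(n); return im
def world(im,us,vs,z=None):
    """pixels -> world points, by depth (z None) or on plane z"""
    K=np.array([[im['fx'],0,im['cx']],[0,im['fy'],im['cy']],[0,0,1.]])
    p=np.stack([us,vs],-1).astype(np.float64).reshape(-1,1,2)
    n=cv2.undistortPoints(p,K,np.array(im['D'],float)).reshape(-1,2)
    d=np.c_[n,np.ones(len(n))]
    T=np.linalg.inv(im['camera_from_world']); R,t=T[:3,:3],T[:3,3]
    w=d@R.T
    if z is None:
        s=im['depth'][np.int32(vs).ravel(),np.int32(us).ravel()]
    else: s=(z-t[2])/w[:,2]
    return t+w*s[:,None]
def save(im,name,crop=None,k=1):
    a=im['pixels'][:,:,::-1]
    if crop: a=a[crop[1]:crop[3],crop[0]:crop[2]]
    cv2.imwrite('pics/'+name,cv2.resize(a,None,fx=k,fy=k,interpolation=cv2.INTER_CUBIC))
E
python3 - <<'E'
from h import *
for n in('top','side'):
    im=grab(n); save(im,n+'0.png'); print(n,np.linalg.inv(im['camera_from_world'])[:3].round(3).tolist(),im['fx'])
print(r.finger_overhang, r.current_t(), r.current_ee_rot())
E
```

```text
top [[0.006, -0.991, 0.131, 0.396], [-1.0, -0.006, 0.006, -0.066], [-0.005, -0.131, -0.991, 1.204]] 466.30500433861215
side [[-0.95, -0.207, 0.233, 0.262], [-0.311, 0.612, -0.727, 0.756], [0.008, -0.764, -0.646, 0.838]] 511.5285945049151
0.022 0.1 [ 9.82958088e-01  1.83829197e-01 -5.76639237e-05 -4.69442312e-04]
```

View pics/top0.png

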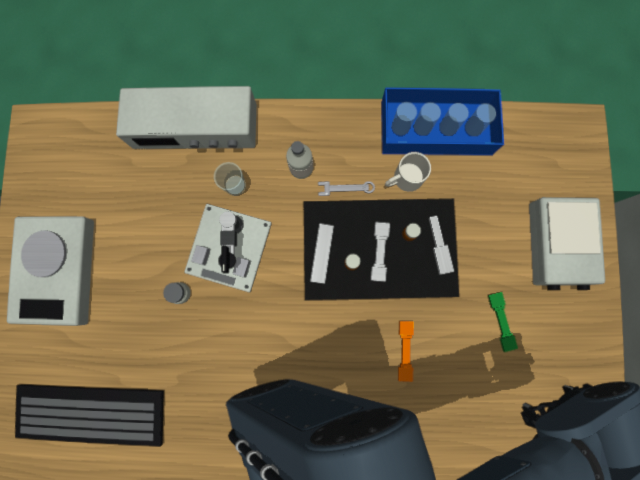

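View pics/side0.png

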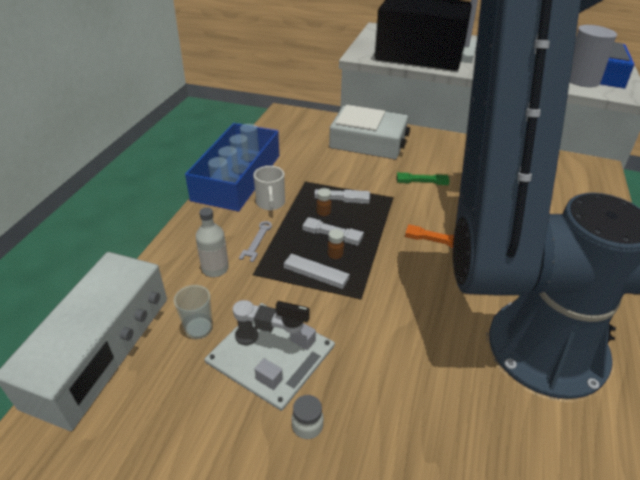

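The top view shows three aluminium bars on the mat: straight (321,253), dog-bone (380,251) and paddle (441,245). The green (503,320) and orange (405,350) look-alikes lie off the mat. The dog-bone at (380,251) fits, since it has two wide ends and a narrow waist. The stage is at (228,248), with its post at (230,220) and its knob at (227,260). I'll measure and confirm with a crop.

```bash
python3 - <<'E'
from h import *
im=grab('top'); px=im['pixels']
a=px[190:305,175:465,::-1]; cv2.imwrite('pics/crop1.png',cv2.resize(a,None,fx=2.75,fy=2.75,interpolation=cv2.INTER_CUBIC))
vv,uu=np.mgrid[0:480,0:640]
W=world(im,uu.ravel(),vv.ravel()).reshape(480,640,3)
def box(n,u0,u1,v0,v1,z0,z1):
    m=np.zeros((480,640),bool); m[v0:v1,u0:u1]=1
    m&=(W[...,2]>z0)&(W[...,2]<z1)&(im['depth']>0)
    P=W[m]; c=cv2.minAreaRect((P[:,:2]*1000).astype(np.float32))
    print(n,m.sum(),'z',np.median(P[:,2]).round(4),'rect',np.round(c[0],1),np.round(c[1],1),round(c[2],1),'mean',P.mean(0).round(4)); return P
box('plate',170,285,190,305,.009,.022)
box('plate+',170,285,190,305,.009,.2)
box('sup',170,285,190,305,.045,.056)
box('boomtop',170,285,190,305,.094,.11)
box('grip',170,285,190,305,.13,.15)
for n,u0,u1 in(('straight',305,338),('waist',366,394),('paddle',426,458)): box(n,u0,u1,212,290,.012,.03)
box('vials',305,458,200,298,.055,.09)
for n,z,us in(('w',.019,(366,395)),('s',.019,(305,338)),('p',.019,(424,458))):
    g=px.min(2)[205:295,us[0]:us[1]]
    m=(g>110).astype(np.uint8); k,l,st,c=cv2.connectedComponentsWithStats(m); i=1+st[1:,4].argmax()
    y,x=np.nonzero(l==i); P=world(im,x+us[0],y+205,z)[:,:2]
    c=cv2.minAreaRect((P*1000).astype(np.float32)); print(n,len(P),np.round(c[0],1),np.round(c[1],1),round(c[2],1))
E
```

```text
plate 3494 z 0.0139 rect [536.7 197. ] [292.6 236.6] 2.6 mean [0.5322 0.1893 0.014 ]
plate+ 5401 z 0.0157 rect [536.4 203. ] [292.6 248.6] 2.6 mean [0.5245 0.1939 0.0366]
sup 434 z 0.0498 rect [516.2 193.7] [143.  322.7] 66.3 mean [0.497  0.202  0.0498]
boomtop 645 z 0.1018 rect [543.  173.7] [139.3  41.6] 1.3 mean [0.5525 0.1725 0.1021]
grip 181 z 0.1391 rect [491.4 172.1] [62.6 13.9] 2.7 mean [0.4914 0.1715 0.1384]
straight 822 z 0.019 rect [519.7 -53.7] [ 35.9 149.9] 81.6 mean [ 0.519  -0.0537  0.0191]
waist 656 z 0.0191 rect [ 525.4 -203.3] [ 35.9 150.6] 85.1 mean [ 0.5255 -0.2029  0.0191]
paddle 661 z 0.0191 rect [ 544.2 -356.8] [150.6  38.3] 11.9 mean [ 0.5338 -0.3583  0.0191]
vials 332 z 0.069 rect [ 534.3 -203.9] [ 33.7 201.2] 27.3 mean [ 0.5339 -0.2033  0.0687]
w 676 [ 525.3 -202.3] [ 37.5 150. ] 85.0
s 849 [520.  -52.6] [ 37.2 150. ] 81.6
p 622 [ 544.5 -356.3] [149.9  36.1] 12.7
```

View pics/crop1.png

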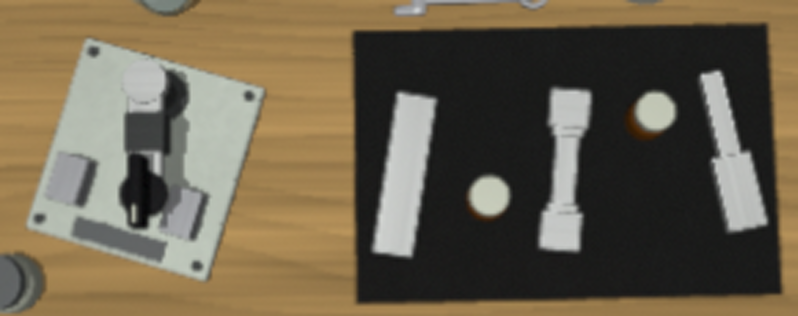

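The crop confirms it: the middle bar (crop 565,170, image 380,251) has wide ends and a waist, so it is the dog-bone. It is at (0.525,-0.2025) with its long axis at about -5°, and its size of 150x36 and top at 19 mm both match. The stage yaw looks to be about -17° and the arm is already swung about 0.34 rad. Next I'll refine the stage pose.

```bash
cat >> h.py <<'E'
from math import *
def Q(psi): return [cos(psi/2),sin(psi/2),0.,0.]
def cloud(im):
    vv,uu=np.mgrid[0:480,0:640]
    return world(im,uu.ravel(),vv.ravel()).reshape(480,640,3)
E
python3 - <<'E'
from h import *
im=grab('top'); W=cloud(im)
def comp(z0,z1,xy,rad,n=1):
    m=(W[...,2]>z0)&(W[...,2]<z1)&(np.hypot(W[...,0]-xy[0],W[...,1]-xy[1])<rad)
    k,l,st,c=cv2.connectedComponentsWithStats(m.astype(np.uint8))
    for i in (1+np.argsort(-st[1:,4]))[:n]:
        P=W[l==i]; c=cv2.minAreaRect((P[:,:2]*1000).astype(np.float32))
        print(len(P),P.mean(0).round(4),np.round(c[0],1),np.round(c[1],1),round(c[2],2))
print('plate');comp(.009,.022,(.535,.195),.16)
print('supports');comp(.045,.055,(.5,.2),.13,3)
print('high');comp(.104,.2,(.59,.177),.05,2)
print('vials');comp(.05,.09,(.53,-.2),.15,2)
print('grip');comp(.13,.15,(.49,.17),.05,1)
E
```

```text
plate
3467 [0.5327 0.1884 0.0139] [534.4 191.9] [182.6 190.9] 74.32
supports
206 [0.4805 0.1487 0.0496] [480.8 149.4] [30.8 44. ] 74.04
188 [0.5105 0.255  0.0496] [510.3 255.2] [28.8 43.5] 72.21
7 [0.5887 0.1625 0.0502] [588.7 162. ] [ 3.3 16.6] 77.35
high
11 [0.5828 0.1759 0.1058] [584.4 176.3] [ 7.1 18.3] 68.03
7 [0.5437 0.1764 0.1051] [543.1 176.4] [12.6  4.9] 89.59
vials
168 [ 0.5719 -0.2764  0.0685] [ 572.1 -277. ] [33. 33.] 86.56
165 [ 0.4954 -0.1292  0.0684] [ 495.7 -129.5] [33.8 33.3] 63.45
grip
181 [0.4918 0.1715 0.1385] [491.2 171.6] [62.4 13.8] 1.7
```

```bash
cat >> h.py <<'E'
SEAT=np.array([.4957,.2025]); YAW=radians(-15.7); PIV=SEAT+.1*np.array([cos(YAW),sin(YAW)])
def knob(s,z): 
    a=YAW+pi+s; return [PIV[0]+.1*cos(a),PIV[1]+.1*sin(a),z]
def rot(s,k=0): return Q(YAW+pi+s-k)
def arc(s0,s1,z,vel=.1):
    n=int(ceil(abs(s1-s0)/.13))
    for s in np.linspace(s0,s1,n+1)[1:]: r.move_linear(knob(s,z),rot(s),vel=vel)
def st(t=''): print(t,'t',round(r.current_t(),2),'F',np.round(r.current_contact_force(),1),'tcp',np.round(r.current_tool_pos(),4),'op',round(r.current_opening(),3),'q6',round(r.current_q()[5],2))
E
python3 - <<'E'
from h import *
s0=.312; Z=.135
r.set_gripper(.6,40); r.move_to(knob(s0,.23),rot(s0)); st('above')
r.move_linear(knob(s0,Z),vel=.12); st('down')
r.set_gripper(0,40); st('grip')
arc(s0,s0+.13,Z); st('arc1')
arc(s0+.13,1.5,Z); st('arc')
r.set_gripper(.5); st('open')
r.move_linear(knob(1.5,.23),vel=.2); st('up')
E
```

```text
above t 3.27 F [ 0.4 -0.2  0.6] tcp [0.4923 0.1711 0.23  ] op 0.599 q6 -1.36
down t 4.21 F [-0.4 -0.7  0.4] tcp [0.4924 0.1717 0.1356] op 0.6 q6 -1.36
grip t 4.62 F [-1.5  0.5  6.7] tcp [0.4922 0.1718 0.1356] op 0.154 q6 -1.36
arc1 t 4.91 F [-0.3 -2.9  5.2] tcp [0.4939 0.1583 0.1356] op 0.156 q6 -1.52
arc t 7.31 F [3.8 0.6 8.5] tcp [0.5587 0.0819 0.1356] op 0.156 q6 -2.72
open t 7.7 F [-0.5  0.3  0.5] tcp [0.5576 0.0815 0.1346] op 0.496 q6 -2.73
up t 8.32 F [-0.2  0.4 -1.2] tcp [0.5576 0.0813 0.229 ] op 0.498 q6 -2.73
```

```bash
python3 - <<'E'
from h import *
p=[.5255,-.2025]; q=Q(radians(-5))
r.set_gripper(.5,60)
r.move_to(p+[.16],q); st('above')
r.move_linear(p+[.028],vel=.12); st('down')
r.set_gripper(0,60); st('grip')
r.move_linear(p+[.17],vel=.12); st('up')
im=grab('top'); W=cloud(im)
print('knob',np.array(knob(1.5,.138)).round(3)); 
m=(W[...,2]>.13)&(W[...,2]<.145)&(np.hypot(W[...,0]-.56,W[...,1]-.08)<.06)
P=W[m]; c=cv2.minAreaRect((P[:,:2]*1000).astype(np.float32)); print(len(P),P.mean(0),c)
a=np.hstack([im['pixels'][150:310,150:470]])[:,:,::-1]
b=grab('side')['pixels'][130:430,180:480,::-1]
a=cv2.resize(a,(600,300)); cv2.imwrite('pics/lift.png',cv2.resize(np.hstack([a,b]),(800,267)))
E
```

```text
above t 11.82 F [-0.5  0.  -0.1] tcp [ 0.5255 -0.2024  0.16  ] op 0.499 q6 1.21
down t 13.07 F [-0.1 -0.3 -0.4] tcp [ 0.5259 -0.2027  0.0287] op 0.499 q6 1.21
grip t 13.41 F [-1.1  1.2  5.9] tcp [ 0.5259 -0.2026  0.0288] op 0.219 q6 1.21
up t 14.74 F [ 0.1  0.4 -1.9] tcp [ 0.5252 -0.2023  0.1693] op 0.215 q6 1.21
knob [0.558 0.081 0.138]
166 [0.55712302 0.08024646 0.13882154] ((557.671142578125, 80.83573913574219), (64.21253967285156, 14.2338228225708), 69.77748107910156)
```

View pics/lift.png

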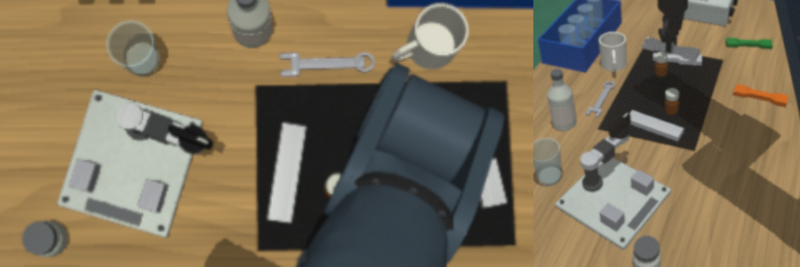

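The lift picture shows the bar held in the gripper above the mat, and the clamp arm swung aside (picture 185,135). Next I'll place the bar.

```bash
python3 - <<'E'
from h import *
p=list(SEAT); q=Q(YAW+pi/2)
r.move_linear([.5255,-.2025,.22],vel=.2)
r.move_to(p+[.22],q); st('above')
r.move_linear(p+[.10],vel=.12); st()
r.move_linear(p+[.078],vel=.05); st('near')
for z in np.arange(.077,.073,-.0005):
    r.move_linear(p+[z],vel=.02)
    f=r.current_contact_force()[2]
    if f>5: break
st('contact')
r.set_gripper(.5); st('open')
r.move_linear(p+[.22],vel=.15)
r.move_to([.40,-.1,.3],q); st('away')
im=grab('top'); W=cloud(im)
m=(W[...,2]>.061)&(W[...,2]<.071)&(np.hypot(W[...,0]-p[0],W[...,1]-p[1])<.09)
k,l,s_,c=cv2.connectedComponentsWithStats(m.astype(np.uint8)); i=1+s_[1:,4].argmax(); P=W[l==i]
c=cv2.minAreaRect((P[:,:2]*1000).astype(np.float32)); print(len(P),np.median(P[:,2]),P.mean(0),c)
d=np.array(c[0])/1000-SEAT; R=np.array([[cos(YAW),sin(YAW)],[-sin(YAW),cos(YAW)]]); print('stage-frame offset',R@d,R@(P.mean(0)[:2]-SEAT))
save(im,'placed.png',(160,180,360,310),4)
E
```

```text
above t 16.74 F [ 0.5  0.3 -1.8] tcp [0.4961 0.2017 0.2198] op 0.214 q6 0.58
 t 17.89 F [-0.3  0.5 -0.8] tcp [0.4961 0.2026 0.1007] op 0.212 q6 0.57
near t 18.48 F [ 0.5  0.4 -2.2] tcp [0.4957 0.2025 0.0779] op 0.214 q6 0.57
contact t 19.48 F [-2.5 -0.8  6. ] tcp [0.4957 0.2025 0.0758] op 0.213 q6 0.57
open t 19.84 F [ 0.3  0.4 -0.3] tcp [0.4957 0.2025 0.0754] op 0.501 q6 0.57
away t 22.2 F [-0.1  0.8 -0.6] tcp [ 0.4003 -0.0995  0.2997] op 0.505 q6 -0.08
670 0.06570330078622189 [0.49359086 0.19992786 0.06573658] ((493.8215637207031, 200.15603637695312), (148.96107482910156, 36.12620162963867), 74.46753692626953)
stage-frame offset [-0.00117408 -0.00276482] [-0.00133443 -0.00304692]
```

View pics/placed.png

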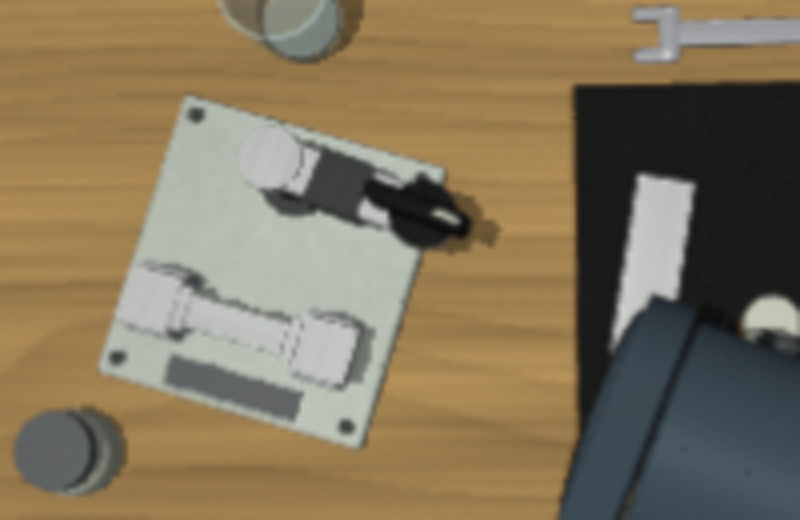

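The picture shows the bar across both supports (about 240,325), flat at 65.7 mm and square to 0.2°. It sits about 1.2 mm low in x and 2.8 mm low in y in the stage frame, so I'll regrasp it and nudge it over.

```bash
python3 - <<'E'
from h import *
p=list(SEAT); q=Q(YAW+pi/2)
R=np.array([[cos(YAW),-sin(YAW)],[sin(YAW),cos(YAW)]]); p2=list(SEAT+R@[.0010,.0028])
r.move_to(p+[.17],q)
r.move_linear(p+[.0765],vel=.12); r.set_gripper(0,60); st('grip')
r.move_linear(p+[.082],vel=.05); r.move_linear(p2+[.082],vel=.03); r.move_linear(p2+[.078],vel=.03)
for z in np.arange(.0775,.073,-.0005):
    r.move_linear(p2+[z],vel=.02)
    if r.current_contact_force()[2]>5: break
st('contact')
r.set_gripper(.5); st('open')
r.move_linear(p2+[.22],vel=.15)
r.move_to([.40,-.05,.28],rot(1.5)); st('away')
im=grab('top'); W=cloud(im)
m=(W[...,2]>.061)&(W[...,2]<.071)&(np.hypot(W[...,0]-p[0],W[...,1]-p[1])<.09)
k,l,s_,c=cv2.connectedComponentsWithStats(m.astype(np.uint8)); i=1+s_[1:,4].argmax(); P=W[l==i]
c=cv2.minAreaRect((P[:,:2]*1000).astype(np.float32)); print(len(P),np.median(P[:,2]),c)
print('stage-frame offset',R.T@(np.array(c[0])/1000-SEAT),R.T@(P.mean(0)[:2]-SEAT))
save(im,'placed2.png',(160,180,360,310),4)
E
```

```text
grip t 24.8 F [-1.1 -1.5  6.4] tcp [0.4961 0.2027 0.0775] op 0.21 q6 0.57
contact t 26.09 F [-3.3 -1.8  7.2] tcp [0.4974 0.2049 0.0775] op 0.215 q6 0.58
open t 26.45 F [-0.1  0.3 -0.6] tcp [0.4975 0.205  0.077 ] op 0.498 q6 0.58Traceback (most recent call last):
  File "<stdin>", line 13, in <module>
cell.PlanningError: the arm cannot take that pose within its joint ranges
```

```bash
python3 - <<'E'
from h import *
p=list(SEAT)
R=np.array([[cos(YAW),-sin(YAW)],[sin(YAW),cos(YAW)]])
r.move_to([.40,-.08,.28],rot(0.5)); st('away')
im=grab('top'); W=cloud(im)
m=(W[...,2]>.061)&(W[...,2]<.071)&(np.hypot(W[...,0]-p[0],W[...,1]-p[1])<.09)
k,l,s_,c=cv2.connectedComponentsWithStats(m.astype(np.uint8)); i=1+s_[1:,4].argmax(); P=W[l==i]
c=cv2.minAreaRect((P[:,:2]*1000).astype(np.float32)); print(len(P),np.median(P[:,2]),c)
print('stage-frame offset',R.T@(np.array(c[0])/1000-SEAT),R.T@(P.mean(0)[:2]-SEAT))
save(im,'placed2.png',(160,180,360,310),4)
print(r.inverse_kinematics(knob(1.5,.23),rot(1.5)))
E
```

```text
away t 29.84 F [-0.3 -0.6 -0.3] tcp [ 0.4001 -0.0799  0.2799] op 0.499 q6 -2.11
677 0.06564039352822149 ((495.5899353027344, 202.32882690429688), (149.5054473876953, 36.22464370727539), 74.3558578491211)
stage-frame offset [-5.96388596e-05 -1.94570483e-04] [-0.00027487 -0.00110982]
[ 6.21523399e-02  4.00926619e-01  1.63959155e+00 -4.44089210e-16
  1.10107448e+00 -2.73462729e+00]
```

The bar is now centred to within 1 mm and square. Next I'll swing the arm back and turn the knob.

```bash
python3 - <<'E'
from h import *
Z=.135
r.move_to(knob(1.5,.23),rot(1.5)); r.move_linear(knob(1.5,Z),vel=.15)
r.set_gripper(0,60); st('grip')
arc(1.5,.15,Z); st('arc')
for s in (.1,.06,.03,.01,-.005,-.015):
    r.move_linear(knob(s,Z),rot(s),vel=.05)
    f=r.current_contact_force(); ft=f[0]*-sin(YAW)+f[1]*cos(YAW); print(s,round(ft,1),np.round(r.current_torque(),2))
    if abs(ft)>12: break
st('stop')
p=r.current_tool_pos()
for k in np.arange(.1,1.43,.12).tolist()+[1.43]:
    r.move_to(knob(max(s,-.005),Z),rot(0,k)); print(round(k,2),np.round(r.current_torque(),2),np.round(r.current_contact_force(),1))
st('turned')
E
```

```text
grip t 31.97 F [-0.6 -0.9  5. ] tcp [0.5586 0.0813 0.136 ] op 0.149 q6 -2.73
arc t 34.99 F [-7.6  3.3 10.4] tcp [0.4923 0.1887 0.1359] op 0.15 q6 -1.17
0.1 2.1 [ 0.49  1.18 -0.04]
0.06 -0.1 [ 0.43  1.28 -0.06]
0.03 0.0 [ 0.26  1.35 -0.04]
0.01 -1.1 [ 0.22  1.41 -0.02]
-0.005 -2.1 [0.12 1.48 0.  ]
-0.015 -1.7 [ 0.15  1.48 -0.  ]
stop t 36.49 F [-8.3  0.6 11.5] tcp [0.4953 0.2042 0.1359] op 0.155 q6 -0.98
0.1 [0.63 1.39 0.02] [-7.9  4.  10.1]
0.22 [0.82 1.23 0.09] [-7.9  5.8  9.6]
0.34 [0.99 1.23 0.12] [-7.3  6.2 10.4]
0.46 [0.96 1.13 0.14] [-6.   4.   9.4]
0.58 [0.76 1.04 0.02] [-6.3  5.   9. ]
0.7 [ 0.62  0.88 -0.03] [-4.7  4.   8. ]
0.82 [ 0.43  0.76 -0.08] [-3.7  2.6  7.9]
0.94 [ 0.45  0.49 -0.22] [-2.8  1.8  6.9]
1.06 [ 0.5   0.34 -0.17] [-1.2  2.9  7.4]
1.18 [ 0.66  0.1  -0.11] [-0.5  3.3  7.3]
1.3 [ 0.73 -0.08 -0.1 ] [0.2 4.  6.6]
1.42 [ 0.76 -0.28  0.78] [2.1 3.7 5.1]
1.43 [ 0.77 -0.31  1.03] [2.9 3.9 4. ]
turned t 39.74 F [2.9 3.9 4. ] tcp [0.4969 0.2037 0.1361] op 0.15 q6 0.43
```

```bash
python3 - <<'E'
from h import *
r.move_to(knob(0,.135),rot(0,1.38)); r.set_gripper(.5); st('open')
r.move_linear(knob(0,.24),vel=.15); r.move_to([.40,-.08,.28],rot(0,1.0)); st('away')
im=grab('top'); W=cloud(im)
R=np.array([[cos(YAW),-sin(YAW)],[sin(YAW),cos(YAW)]])
def rect(n,z0,z1,rad,c0):
    m=(W[...,2]>z0)&(W[...,2]<z1)&(np.hypot(W[...,0]-c0[0],W[...,1]-c0[1])<rad)
    P=W[m]; c=cv2.minAreaRect((P[:,:2]*1000).astype(np.float32)); print(n,len(P),np.median(P[:,2]).round(4),c,'stage',R.T@(np.array(c[0])/1000-SEAT))
rect('grip',.125,.15,.05,SEAT); rect('bar',.061,.071,.09,SEAT); rect('block',.094,.109,.03,PIV+.045*(SEAT-PIV)/.1)
a=cv2.resize(im['pixels'][180:310,160:360,::-1],(620,403)); b=cv2.resize(grab('side')['pixels'][270:420,190:350,::-1],(400,375))
cv2.imwrite('pics/fin.png',cv2.resize(np.hstack([a[:375],b]),(800,294)))
E
```

```text
open t 40.38 F [ 0.3 -0.4  0.3] tcp [0.4955 0.2024 0.1349] op 0.498 q6 0.38
away t 42.38 F [-0.4  0.4  0.3] tcp [ 0.4003 -0.0796  0.2797] op 0.496 q6 -0.61
grip 166 0.1388 ((494.9295959472656, 198.6265106201172), (63.668941497802734, 14.138374328613281), 86.93610382080078) stage [ 0.00030651 -0.00393745]
bar 475 0.0656 ((516.7650146484375, 196.7449951171875), (150.8896942138672, 79.95475006103516), 74.31534576416016) stage [0.02183642 0.00015991]
block 338 0.1009 ((548.321533203125, 186.73472595214844), (37.484130859375, 58.86122131347656), 75.30379486083984) stage [ 0.05492441 -0.00093769]
```

View pics/fin.png

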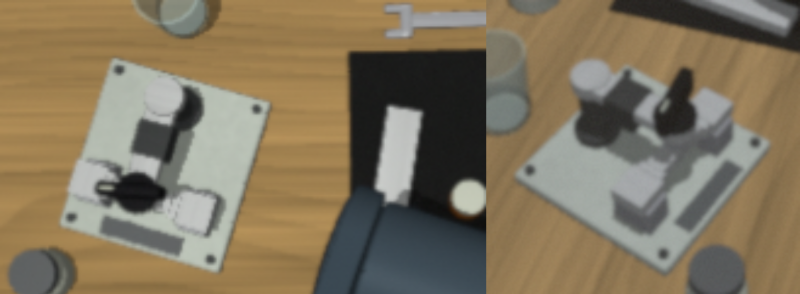

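The view shows the clamp over the bar with the knob turned (about 1.39 rad, in its pocket). The arm stands about 4 mm (0.04 rad) off its stop. I'll push it home with closed fingers on the end of the grip bar, along a line through the knob axis.

```bash
python3 - <<'E'
from h import *
G=np.array([.4950,.1986]); a=radians(86.9); u=np.array([cos(a),sin(a)])
P=lambda d,z:list(G-d*u)+[z]
r.set_gripper(0,30)
r.move_to(P(.075,.24),Q(a)); r.move_linear(P(.075,.136),vel=.15); st('down')
r.move_linear(P(.05,.136),vel=.06); f0=r.current_contact_force()
for d in np.arange(.049,.033,-.001):
    r.move_linear(P(d,.136),vel=.02); f=r.current_contact_force(); print(round(d,4),np.round(f,1))
    if f[1]<-11: break
r.move_linear(P(.075,.136),vel=.08); r.move_linear(P(.075,.24),vel=.15)
r.move_to([.40,-.08,.28],Q(a)); st('away')
im=grab('top'); W=cloud(im)
R=np.array([[cos(YAW),-sin(YAW)],[sin(YAW),cos(YAW)]])
def rect(n,z0,z1,rad,c0):
    m=(W[...,2]>z0)&(W[...,2]<z1)&(np.hypot(W[...,0]-c0[0],W[...,1]-c0[1])<rad)
    k,l,s_,c=cv2.connectedComponentsWithStats(m.astype(np.uint8))
    for i in range(1,k):
        if s_[i,4]<60: continue
        p=W[l==i]; c=cv2.minAreaRect((p[:,:2]*1000).astype(np.float32)); print(n,len(p),np.median(p[:,2]).round(4),np.round(c[1],1),round(c[2],2),'stage',(R.T@(np.array(c[0])/1000-SEAT)).round(4))
rect('grip',.125,.15,.05,SEAT); rect('bar',.061,.071,.09,SEAT)
save(im,'fin2.png',(160,150,470,310),2.5)
E
```

```text
down t 44.72 F [-0.4  0.1  0.6] tcp [0.4914 0.1235 0.1368] op 0.001 q6 0.21
0.049 [-0.8  0.4  0.6]
0.048 [0.1 0.7 0.1]
0.047 [ 0.1 -0.4  0.1]
0.046 [-0.5  0.  -0.1]
0.045 [-1.2 -0.7 -0.6]
0.044 [-0.5 -0.2  0.7]
0.043 [ 0.4 -0.   0.2]
0.042 [-0.1  0.5  0.3]
0.041 [0.2 0.5 0.4]
0.04 [ 0.2 -2.7  1.5]
0.039 [ 0.1 -4.1  1. ]
0.038 [ 0.8 -5.9  1.2]
0.037 [ 0.5 -5.4  1.9]
0.036 [ 1.2 -7.7  0.9]
0.035 [ -0.6 -13.7   4.2]
away t 51.43 F [0.6 0.4 0.3] tcp [ 0.4004 -0.0795  0.2797] op -0.002 q6 -0.26
grip 173 0.1388 [62.2 14.2] 85.75 stage [ 0.0002 -0.0008]
bar 179 0.0653 [43.1 36.7] 72.48 stage [-0.0005  0.0528]
bar 295 0.0657 [60.7 36. ] 74.24 stage [ 0.     -0.0447]
```

View pics/fin2.png

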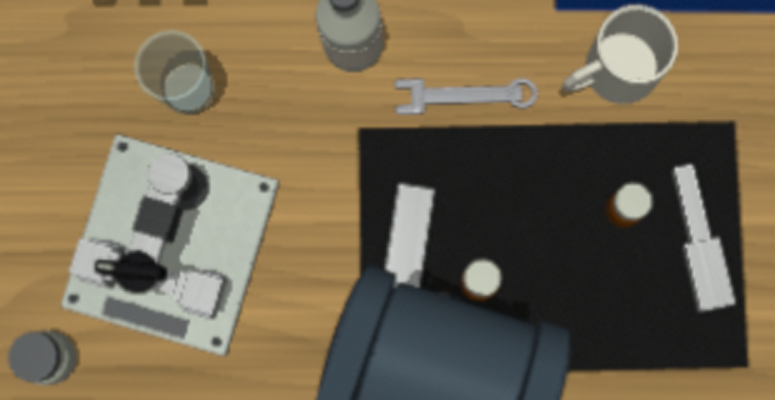

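The arm is now at its stop: the force rose there, and the knob is 0.8 mm from seat. The knob is at about 1.38 rad, the bar is centred (ends at +74 and -75 mm), and the other things stand where they were.

```bash
python3 -c "
from h import *
print(r.hand_in(), r.current_t())"
```

```text
the job is handed in; nothing more can be done
the job is handed in; nothing more can be done
```

The job is handed in: the dog-bone bar lies centred and square on the supports (within about 1 mm), the clamp arm is back at its stop after a final push (it had drifted about 4 mm when I let go of the knob), and the knob has clicked into its pocket at about 1.38 rad; no verdict was shown, and the clock was at about 51 s of the 72 s.

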